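# Draw a drum stave blank out of the jig's pocket against the flip stop

### The job

On the drum maker's marking jig, flip the hinged stop all the way down across the bed and put the dark wooden offcut that lies on the bed into the open tray, both before you draw the panel out. Then draw the flat wooden panel out of its pocket along the bed, keeping it flat, until its near end is snug against the stop and its long side is snug along the metal fence, and let go. Do not disturb the tambourine, the jar, the cup or the tray, and leave the stop down.

Things in the scene. Friction and masses are not known exactly. Their poses are not given: they have to be found in the camera images.
- jig: Fixed marking jig: white board 360 x 210 mm, smooth bed top 18 mm above the bench (panel slides on it with friction about 0.35). Origin at bench height; x along the bed away from the robot, y across it to the robot's left. Board covers x -165 to 195, y -25 to 185. A steel bracket 10 x 24 mm, 44 mm above the bed, stands at x -158, y -9. The stop's working face is x = -130.
- jig_fence (a point): Middle of the aluminium fence's inner face, at bed height (jig x -20, y 0). The fence runs along the jig's x on the bed's right (-y) side: inner face is the jig plane y = 0, 18 mm thick outwards, 22 mm above the bed, from jig x -127 on to the pocket.
- pocket (a point): Middle of the pocket's mouth at bed height (jig x 85, y 83). The pocket is the bed's far end under a plywood cover plate that spans the whole width, jig x 85 to 195, underside 28 mm and top 36 mm above the bed; side walls with inner faces at jig y 0 and 167; open towards the robot and at the far end.
- jig_corner (a point): The corner on the bed top where the fence's inner face meets the stop's working face when the stop is down (jig x -130, y 0, height 18 mm).
- flag (a joint): Hinge angle of the flip stop, rad. 0 = fully down, lying across the bed from the fence; about 1.57 = standing straight up; more = leaning outwards (to -y) over the outside of the fence. Range 0 to 2.3. The hinge is stiff: the stop stays at any angle it is left at (0.09 N m friction, plus up to about 0.06 N m from its weight).
- flag_hinge (a point): Point on the flip stop's hinge axis, which runs along the jig's x, 30 mm above the bed, over the fence (jig x -140, y -9). The stop is a bare aluminium block 20 mm thick along x (jig x -150 to -130). When down it reaches 105 mm from the axis to +y across the bed, its underside 2 mm and its top 36 mm above the bed (top 6 mm above the axis).
- flag_tip (a point): Free end of the flip stop: the edge that is its upper edge when down (105 mm from the axis along the stop and 6 mm off it), mid-thickness. When the stop stands up, this edge is on the outer (-y) side of its top end.
- panel: Flat light-wood panel (stave blank) with pencilled centre lines, 150 (x) x 100 (y) x 8 (z) mm, about 120 g. Origin at the centre of its underside, x along its length. Too wide to grip; lies flat on the bed with its far end under the pocket's cover. In place, its centre is at jig x -55, y +50, with its underside on the bed.
- offcut: Dark wooden offcut bar 60 (x) x 24 (y) x 20 (z) mm, about 30 g, lying on the bed between stop and panel. Origin at the centre of its underside.
- tray: Open grey plastic tray 150 (x) x 120 (y) x 45 (z) mm on the bench, walls and floor 4 to 5 mm thick, about 0.5 kg. Origin at the centre of its underside. On either side of the jig.
- drum: Bystander: tambourine lying flat, 150 mm across, 46 mm high. Origin at the centre of its underside.
- jar: Bystander: closed white glue jar, 60 mm across, 85 mm high. Origin at the centre of its underside.
- cup: Bystander: steel cup, 68 mm across, 90 mm high. Origin at the centre of its underside.
Mind the look-alikes: they are no part of the job. There is more than one size of the offcut; the one meant has the size given above.

How it is judged:
By the outcome, as a careful person would: the job done as asked, in the order asked, and still so for the second after the job is handed in, with the robot touching nothing.
It also fails if it takes over 64 s, if anything falls off the work surface, if the arm or the gripper's body presses on something with over 40 N, if the wrist force passes 120 N, or if a joint passes its speed limit or range.

### The arm

A 6-joint arm with a two-finger parallel gripper is mounted at the origin on the work surface. World frame = base frame: x ahead of the robot, y to its left, z up, the work surface at z = 0. Lengths are in m, angles in degrees, forces in N, time in s.
With the tool pointing down it reaches from about 0.4 to 0.825 m from the base axis. Payload 7 kg.
Tool frame: the origin (TCP) lies midway between the tips of the shut fingers; the grasp point (between the pads) lies r.pinch_z behind it (r.pinch_z is the distance from the TCP to the grasp point, in m); z points along the fingers, y is the line along which they close (so a half turn about z gives the same grasp; the last joint's range is limited). The gripper opens to 88 mm and grips with 3 to 60 N. Pads are 19 mm wide; open, the fingers measure 130 mm over their backs; the gripper's body (78 mm by 193 mm) begins 47 mm behind the grasp point.
Start: joints at [87.554, 20.546, 0.682, 0, -70.136, -16.507], TCP at [0.219, 0.638, 0.196] pointing down, gripper open.
Joint ranges: [-176.03, 176.03], [-82.01, 121.73], [-58.28, 71.71], [-173.87, 95.51], [-174.79, -0.11], [-173.66, 173.66]. Speed limits (degrees/s): [136.94, 136.94, 172.46, 180, 180, 180].

### API

Orientations are given as [roll, pitch, yaw] about the fixed x, y, z axes, in that order (R = Rz(yaw) Ry(pitch) Rx(roll)).
In Python, from plant import r, optics, job gives the robot as it stands.
- The arm moves only by the shell command python3 -m crank 'ROWS' [FORCE]. ROWS is JSON, a list of rows, each an object with "xyz": the shift along the tool's x, y, z in units of 30 mm (1.0 is 30 mm), a list of three; "delta_rot": the turn, a rotation vector about the tool's x, y, z in degrees, a list of three; "claw": the closure, from 0 (fully open) to 1 (shut). A call has 1 to 20 rows; each row is the pose to reach, as a shift and turn from the pose commanded when the call began, along the tool's axes at that moment; what a row does not reach only later rows make up. A row lasts 1/8 s, in which the tool goes at most 62.5 mm and 10.7 degrees, less where a joint would pass 70% of its speed; a pose out of reach is approached as far as the arm can. A call with a gripper value outside its range is refused whole. The fingers move at their own pace and stop on an object; FORCE is the grip in N (left out, the last holds). Time passes only in rows, so rows that repeat a pose let the fingers close. It gives the time, the measured TCP pose, the force, the opening and the grip force at its end, in the units of the state.
- r.get_state(): the state, without advancing time (a new reading comes with each control period).
- optics.capture(name): name is "scene" or "top" or "wrist"; returns a dict with "img" (420x560x3 uint8, blue, green, red), "fovy" (degrees; the focal length in pixels is half the picture's height over the tangent of half this angle, whatever the lens; pixels are square), "cx", "cy" (the principal point, pixels), "eye" and "rotation" of the camera in the world; the wrist camera has in their place "hand_eye" (4x4, takes a point from camera to tool coordinates, whose origin is the TCP and whose axes are the flange's). Camera axes: x right, y up, looking along -z (the intrinsics and any distortion apply to the point x, -y, -z); pixel columns grow to the right and rows downward; lengths in m; the calibration is good to about 2 mm. A picture is of the moment at which its call begins: read the wrist's pose just before it. There is no depth.
- job.close_job(): hands the job in; it is judged then, once.
The state is a dict: "time_s": time; "joints": joint angles; "qd": joint speeds; "joint_torque": joint torques, N m; "tcp_pos": TCP position; "eef_rot": TCP orientation; "contact_force": force on the tool from outside, world axes, zero at the start; "moment": the same for the moment, N m; "gripper_width": finger opening in m; "gripper_force": force on a finger pad.
Only numpy, scipy, OpenCV 4.12 (cv2) and the standard library are available. Lean on these libraries where they do the work, as an engineer would, in place of code of your own. Each camera call takes 0.05 s, during which the arm holds its last target. There are 200 camera calls.

## Working session

There is one attempt and no reset: what is moved stays moved. The work goes in short steps, Python scripts to look and compute and a shell command to move; the robot and the scene stay as the last step left them, time stands still between calls to the robot, and variables do not carry over. Pictures are saved under pics/ and viewed, at most 12 in all, crops included, and the job is handed in when it is done.

```bash
mkdir -p pics; ls; python3 - <<'E'
from plant import r,optics,job
import cv2,numpy as np
print(r.get_state(), r.pinch_z)
for n in("scene","top","wrist"):
    c=optics.capture(n); cv2.imwrite(f"pics/{n}0.png",c["img"]); print(n,{k:(np.round(v,4).tolist() if not isinstance(v,str) else v) for k,v in c.items() if k!="img"})
E
```

```text
pics
{'time_s': 0.0, 'joints': array([ 8.75521392e+01,  2.05918702e+01,  6.34035355e-01, -2.15494876e-02,
       -7.01360423e+01, -1.65064412e+01]), 'qd': array([ 0.03940133, -0.05483806,  0.04127814,  0.0390506 , -0.07047961,
        0.04882657]), 'joint_torque': array([ 9.17509860e-04, -5.82721531e+01,  2.93050039e+01,  6.99746042e+00,
        6.99714728e-03, -1.45507329e-04]), 'tcp_pos': array([0.21909938, 0.63787687, 0.19541532]), 'eef_rot': array([ 1.79904235e+02, -7.25247910e-03, -1.89616348e+01]), 'contact_force': array([ 0.05981513, -0.655697  ,  0.1006954 ]), 'moment': array([-0.00104987,  0.05331028, -0.00534102]), 'gripper_force': 0.0, 'gripper_width': 0.08743019479472802} 0.0188
scene {'fovy': 49.0683, 'cx': 280.2722, 'cy': 201.9239, 'eye': [0.9522, 0.1962, 0.7999], 'rotation': [30.2066, 0.7278, 111.065]}
top {'fovy': 56.7229, 'cx': 284.2816, 'cy': 206.6233, 'eye': [0.4593, 0.0328, 1.0229], 'rotation': [7.0909, -0.8879, -89.8357]}
wrist {'fovy': 60.4199, 'cx': 276.6011, 'cy': 210.3095, 'hand_eye': [[0.0003, 0.965, 0.2624, 0.0703], [1.0, -0.0004, -0.0, -0.0007], [0.0001, 0.2624, -0.965, -0.1882], [0.0, 0.0, 0.0, 1.0]]}
```

View pics/top0.png

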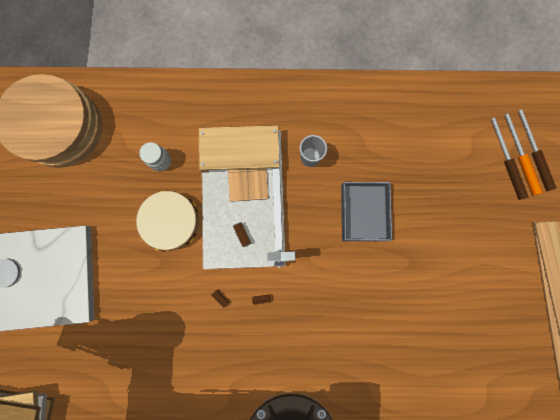

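View pics/scene0.png

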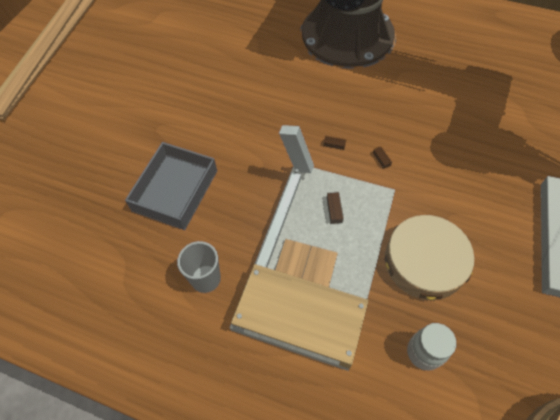

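Three dark bars (top view): (242,234) on the bed, (221,298) and (262,299) on the bench. The one on the bed is meant: it is the larger one and lies between the stop and the panel. The stop stands up at (283,257), the panel is at (248,186), the tray at (367,212), the cup at (313,151), the jar at (153,155) and the tambourine at (167,220).

```bash
cat > h.py <<'E'
from plant import r,optics,job
import cv2,numpy as np
from scipy.spatial.transform import Rotation as R
def cap(n):
    s=r.get_state(); c=optics.capture(n); H,W=c["img"].shape[:2]
    f=H/2/np.tan(np.radians(c["fovy"]/2)); c["f"]=f
    if n=="wrist":
        T=np.eye(4);T[:3,:3]=R.from_euler("xyz",s["eef_rot"],degrees=True).as_matrix();T[:3,3]=s["tcp_pos"]
        M=T@np.array(c["hand_eye"]); c["R"],c["p"]=M[:3,:3],M[:3,3]
    else: c["R"]=R.from_euler("xyz",c["rotation"],degrees=True).as_matrix(); c["p"]=np.array(c["eye"])
    return c
def ray(c,uv):
    uv=np.atleast_2d(np.float64(uv)); d=np.c_[(uv[:,0]-c["cx"])/c["f"],-(uv[:,1]-c["cy"])/c["f"],-np.ones(len(uv))]
    return d@c["R"].T
def onz(c,uv,z):
    d=ray(c,uv); return c["p"]+d*((z-c["p"][2])/d[:,2])[:,None]
def proj(c,P):
    q=(np.atleast_2d(P)-c["p"])@c["R"]; return np.c_[c["cx"]+c["f"]*q[:,0]/-q[:,2],c["cy"]-c["f"]*q[:,1]/-q[:,2]]
def rect(m): 
    cs=cv2.findContours(m.astype(np.uint8),cv2.RETR_EXTERNAL,cv2.CHAIN_APPROX_NONE)[0]
    return [cv2.minAreaRect(k) for k in sorted(cs,key=cv2.contourArea,reverse=True) if cv2.contourArea(k)>30]
E
python3 - <<'E'
from h import *
c=cap("top"); im=c["img"]; hsv=cv2.cvtColor(im,cv2.COLOR_BGR2HSV)
cv2.imwrite("pics/topcrop.png",cv2.resize(im[115:275,190:300],None,fx=3.7,fy=3.7,interpolation=cv2.INTER_CUBIC))
g=im.max(2)
sub=np.zeros(g.shape,bool); sub[225:310,205:280]=1
for q in rect((g<85)&sub): 
    P=onz(c,cv2.boxPoints(q),.038 if q[0][1]<260 else .02); print("bar",np.round(q[0]),np.round(P.mean(0),3),np.round(np.linalg.norm(P[1]-P[0]),3),np.round(np.linalg.norm(P[2]-P[1]),3))
sub[:]=0; sub[170:260,330:405]=1
for q in rect((hsv[...,1]<90)&sub)[:1]:
    P=onz(c,cv2.boxPoints(q),.045); print("tray",np.round(P,3).tolist(),P.mean(0))
sub[:]=0; sub[120:280,190:288]=1
for nm,z,uv in(("board",.018,[(203,170),(203.5,268.5),(280,266)]),("cover",.054,[(199,127),(199,168),(280,168),(280,127)]),("panel",.026,[(229,170),(230,202),(268,200)]),("drum",.046,[(167,220)]),("jar",.085,[(151,152)]),("cup",.09,[(314,146)])):
    print(nm,np.round(onz(c,uv,z),3).tolist())
E
```

```text
bar [221. 298.] [0.352 0.177 0.02 ] 0.017 0.041
bar [262. 299.] [0.349 0.074 0.02 ] 0.045 0.017
bar [244. 234.] [0.511 0.119 0.038] 0.018 0.053
tray [[0.645, -0.127, 0.045], [0.646, -0.256, 0.045], [0.498, -0.251, 0.045], [0.497, -0.125, 0.045]] [ 0.57149671 -0.18953957  0.045     ]
board [[0.68, 0.231, 0.018], [0.425, 0.223, 0.018], [0.431, 0.028, 0.018]]
cover [[0.785, 0.238, 0.054], [0.677, 0.234, 0.054], [0.679, 0.029, 0.054], [0.786, 0.03, 0.054]]
panel [[0.679, 0.162, 0.026], [0.595, 0.158, 0.026], [0.6, 0.06, 0.026]]
drum [[0.546, 0.312, 0.046]]
jar [[0.71, 0.347, 0.085]]
cup [[0.727, -0.054, 0.09]]
```

View pics/topcrop.png

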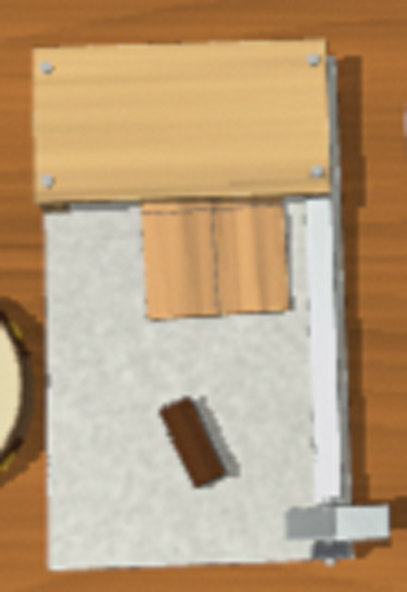

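The crop shows the bed bar at crop (193,442), about 57 x 20 mm in the image. The two bars on the bench are only about 43 x 17 mm, so the bed bar is the one to move. The stop leans a little outward, with its tip near crop (388,522). I'll move above the jig for a close wrist view.

```bash
python3 -m crank '[{"xyz":[0,0,-4.47],"delta_rot":[0,0,-5],"claw":0},{"xyz":[12.69,14.25,-4.47],"delta_rot":[0,0,-20.7],"claw":0.5},{"xyz":[12.69,14.25,-4.47],"delta_rot":[0,0,-20.7],"claw":1},{"xyz":[12.69,14.25,-4.47],"delta_rot":[0,0,-20.7],"claw":1},{"xyz":[12.69,14.25,-4.47],"delta_rot":[0,0,-20.7],"claw":1},{"xyz":[12.69,14.25,-4.47],"delta_rot":[0,0,-20.7],"claw":1},{"xyz":[12.69,14.25,-4.47],"delta_rot":[0,0,-20.7],"claw":1},{"xyz":[12.69,14.25,-4.47],"delta_rot":[0,0,-20.7],"claw":1},{"xyz":[12.69,14.25,-4.47],"delta_rot":[0,0,-20.7],"claw":1},{"xyz":[12.69,14.25,-4.47],"delta_rot":[0,0,-20.7],"claw":1},{"xyz":[12.69,14.25,-4.47],"delta_rot":[0,0,-20.7],"claw":1},{"xyz":[12.69,14.25,-4.47],"delta_rot":[0,0,-20.7],"claw":1},{"xyz":[12.69,14.25,-4.47],"delta_rot":[0,0,-20.7],"claw":1},{"xyz":[12.69,14.25,-4.47],"delta_rot":[0,0,-20.7],"claw":1}]'
python3 - <<'E'
from h import *
c=cap("wrist"); cv2.imwrite("pics/w1.png",c["img"])
import pickle; pickle.dump(c,open("w1.pkl","wb")); print(r.get_state()["tcp_pos"],r.get_state()["eef_rot"])
E
```

```text
time_s: 1.95
tcp_pos: [0.4401, 0.1114, 0.3302]
eef_rot: [180.0, 0.0, 1.9]
contact_force: [-0.6, 0.3, 0.4]
gripper_width: 0.0006
gripper_force: 0.0
[0.44011664 0.11141337 0.33025211] [1.79994787e+02 2.09864132e-02 1.85077772e+00]
```

View pics/w1.png

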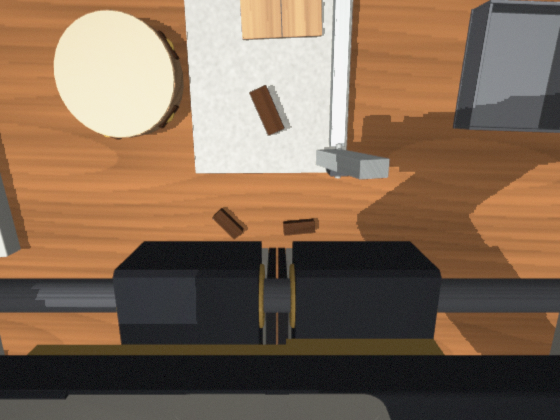

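The wrist view shows the bar at (267,110), the panel's near end at row 38, the fence top over columns 332–350, the board's near edge at row 173, and the stop's end face around (365,168).

```bash
python3 - <<'E'
from h import *
import pickle; c=pickle.load(open("w1.pkl","rb")); im=c["img"]; hsv=cv2.cvtColor(im,cv2.COLOR_BGR2HSV); g=cv2.cvtColor(im,cv2.COLOR_BGR2GRAY).astype(float)
S=hsv[...,1]; white=S<60
L=np.array([(np.argmax(white[v,150:250])+150,v) for v in range(10,165,5)],float)
N=np.array([(u,len(white)-1-(np.argmax(white[200:100:-1,u])+219)) for u in range(205,310,5)],float)
N=np.array([(u,200-np.argmax(white[200:100:-1,u])) for u in range(205,310,5)],float)
fi=np.array([(np.argmax(np.diff(g[v,322:342]))+322.5,v) for v in range(10,140,5)])
def lin(P):
    vx,vy,x,y=cv2.fitLine(P.astype(np.float32)[:,:2],cv2.DIST_HUBER,0,.001,.001).ravel(); return np.degrees(np.arctan(vy/vx)),np.array([x,y])
for nm,A,z in(("left",L-[.5,0],.018),("near",N+[0,.5],.018),("fence_in_top",fi,.04)):
    P=onz(c,A,z); a,m=lin(P); print(nm,a,m.round(4),P[0].round(4),P[-1].round(4))
g3=im.max(2); sub=np.zeros(g.shape,bool); sub[75:145,240:295]=1
# offcut: dark brown saturated (bar), not shadow
q=rect((g3<120)&(S>90)&sub)[0]; P=onz(c,cv2.boxPoints(q),.038); print("bar",q,P.round(4).tolist(),P.mean(0))
sub[:]=0; sub[0:60,225:330]=1
q=rect((S>70)&sub)[0]; b=cv2.boxPoints(q); print(b); print(onz(c,b,.026).round(4))
print("stop",[np.round(onz(c,[(387,165),(387,178),(345,160),(353,176)],z),4).tolist() for z in(.15,)])
sub[:]=0; sub[0:140,440:]=1
cv2.imwrite("pics/w1c.png",cv2.resize(im[130:190,300:400],None,fx=6,fy=6))
E
```

```text
left 21.508022 [0.5285 0.2651] [0.6299 0.2335 0.018 ] [0.443  0.2261 0.018 ]
near -88.12852 [0.4284 0.1385] [0.426  0.2119 0.018 ] [0.4306 0.0721 0.018 ]
fence_in_top 2.2148993 [0.5677 0.0464] [0.6305 0.0492 0.04  ] [0.4843 0.0435 0.04  ]
bar ((266.7113342285156, 109.85054016113281), (46.604393005371094, 17.46395492553711), 66.03751373291016) [[0.534, 0.1499, 0.038], [0.5432, 0.1299, 0.038], [0.4916, 0.104, 0.038], [0.4819, 0.1245, 0.038]] [0.51266527 0.12709039 0.038     ]
[[240.   0.]
 [321.   0.]
 [321.  39.]
 [240.  39.]]
[[0.6412 0.1635 0.026 ]
 [0.6445 0.0646 0.026 ]
 [0.6008 0.0618 0.026 ]
 [0.5975 0.1632 0.026 ]]
stop [[[0.4622, -0.0002, 0.15], [0.4487, -0.0017, 0.15], [0.4659, 0.0432, 0.15], [0.4497, 0.0336, 0.15]]]
```

View pics/w1c.png

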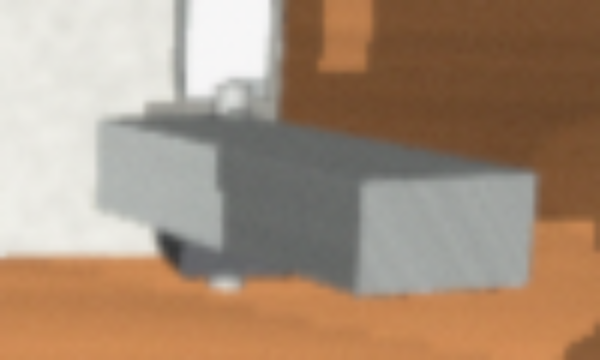

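```bash
cat >> h.py <<'E'
YAW=2.0; O=np.array([.5967,.0475]); RJ=R.from_euler("z",YAW,degrees=True).as_matrix()
def j2w(p): p=np.atleast_2d(np.float64(p)); return p@RJ.T+[*O,0]   # jig (z from bench) -> world
def w2j(p): p=np.atleast_2d(np.float64(p)); return (p-[*O,0])@RJ
def tip(th,dx=0,off=6): return j2w([-.140+dx,-.009+(105*np.cos(th)-off*np.sin(th))/1e3,.048+(105*np.sin(th)+off*np.cos(th))/1e3])[0]
E
python3 - <<'E'
from h import *
import pickle; c=pickle.load(open("w1.pkl","rb"))
for d in(90,95,100,105,110,115,120): 
    t=np.radians(d); print(d,proj(c,[tip(t,.01),tip(t,-.01),tip(t,.01,-28),tip(t,-.01,-28)]).round(1).tolist())
print(w2j([[.534,.1499,.038],[.4916,.104,.038],[.5127,.1271,.038],[.6008,.0618,.026],[.5975,.1632,.026]]).round(4))
s=r.get_state();print(w2j(s["tcp_pos"]))
E
```

```text
90 [[360.7, 159.4], [359.5, 179.0], [327.1, 159.5], [326.4, 179.1]]
95 [[369.5, 159.3], [368.2, 178.8], [336.5, 159.8], [335.7, 179.4]]
100 [[377.9, 159.1], [376.6, 178.5], [346.1, 159.9], [345.2, 179.6]]
105 [[385.9, 158.8], [384.4, 178.0], [355.7, 159.9], [354.6, 179.6]]
110 [[393.3, 158.3], [391.7, 177.5], [365.0, 159.8], [363.8, 179.5]]
115 [[400.0, 157.8], [398.3, 176.8], [374.1, 159.7], [372.7, 179.3]]
120 [[406.0, 157.3], [404.3, 176.0], [382.7, 159.4], [381.2, 178.9]]
[[-0.0591  0.1045  0.038 ]
 [-0.1031  0.0601  0.038 ]
 [-0.0812  0.0825  0.038 ]
 [ 0.0046  0.0141  0.026 ]
 [ 0.0048  0.1156  0.026 ]]
[[-0.15425743  0.06933911  0.33025211]]
```

The stop's angle is about 107° and the jig pose fits it well. Next I go down outside the stop.

```bash
python3 -m crank '[{"xyz":[0.47,5.3,0],"delta_rot":[0,0,0],"claw":1},{"xyz":[0.47,5.3,0],"delta_rot":[0,0,0],"claw":1},{"xyz":[0.47,5.3,0],"delta_rot":[0,0,0],"claw":1},{"xyz":[0.47,5.3,3],"delta_rot":[0,0,0],"claw":1},{"xyz":[0.47,5.3,6.73],"delta_rot":[0,0,0],"claw":1},{"xyz":[0.47,5.3,6.73],"delta_rot":[0,0,0],"claw":1},{"xyz":[0.47,5.3,6.73],"delta_rot":[0,0,0],"claw":1},{"xyz":[0.47,4.6,6.73],"delta_rot":[0,0,0],"claw":1},{"xyz":[0.47,4.1,6.73],"delta_rot":[0,0,0],"claw":1},{"xyz":[0.47,3.6,6.73],"delta_rot":[0,0,0],"claw":1},{"xyz":[0.47,3.1,6.73],"delta_rot":[0,0,0],"claw":1},{"xyz":[0.47,3.1,6.73],"delta_rot":[0,0,0],"claw":1}]'
python3 -c "
from h import *
s=r.get_state();print(w2j(s['tcp_pos']),s['contact_force'])"
```

```text
time_s: 3.5
tcp_pos: [0.4576, 0.0191, 0.129]
eef_rot: [-180.0, -0.0, 1.8]
contact_force: [0.2, 0.3, -0.2]
gripper_width: 0.0007
gripper_force: 0.0
[[-0.13999216 -0.02357749  0.12899938]] [ 0.20862042  0.33746128 -0.24981401]
```

```bash
python3 -m crank '[{"xyz":[0,-0.4,0],"delta_rot":[0,0,0],"claw":1},{"xyz":[0,-0.8,0],"delta_rot":[0,0,0],"claw":1},{"xyz":[0,-1.13,0],"delta_rot":[0,0,0],"claw":1},{"xyz":[0,-1.5,0.35],"delta_rot":[0,0,0],"claw":1},{"xyz":[0,-1.87,0.73],"delta_rot":[0,0,0],"claw":1},{"xyz":[0,-2.07,1.15],"delta_rot":[0,0,0],"claw":1},{"xyz":[0,-2.27,1.6],"delta_rot":[0,0,0],"claw":1},{"xyz":[0,-2.33,2.05],"delta_rot":[0,0,0],"claw":1},{"xyz":[0,-2.33,2.4],"delta_rot":[0,0,0],"claw":1},{"xyz":[0,-2.33,2.5],"delta_rot":[0,0,0],"claw":1},{"xyz":[0,-2.33,2.53],"delta_rot":[0,0,0],"claw":1}]'
python3 -c "
from h import *
s=r.get_state();print(w2j(s['tcp_pos']),s['contact_force'])"
```

```text
time_s: 4.88
tcp_pos: [0.4549, 0.0867, 0.0531]
eef_rot: [179.9, 0.1, 1.7]
contact_force: [-4.7, -2.9, 13.6]
gripper_width: 0.0002
gripper_force: 0.0
[[-0.14032153  0.04411626  0.0530735 ]] [-4.69870471 -2.89222942 13.55665406]
```

```bash
python3 -m crank '[{"xyz":[0,0,-2],"delta_rot":[0,0,0],"claw":1},{"xyz":[0,0,-4],"delta_rot":[0,0,-6],"claw":0.4},{"xyz":[1,-1.29,-4.9],"delta_rot":[0,0,-14],"claw":0.4},{"xyz":[1,-1.29,-4.9],"delta_rot":[0,0,-24.3],"claw":0.4},{"xyz":[1,-1.29,-4.9],"delta_rot":[0,0,-24.3],"claw":0.4},{"xyz":[1,-1.29,-4.9],"delta_rot":[0,0,-24.3],"claw":0.4}]'
python3 - <<'E'
from h import *
c=cap("wrist"); im=c["img"]; t=cap("top")["img"]
v=np.zeros((420,800,3),np.uint8); v[:,:560]=im; v[:360,560:]=cv2.resize(t[120:280,195:301],(240,360)); cv2.imwrite("pics/w2.png",v)
S=cv2.cvtColor(im,cv2.COLOR_BGR2HSV)[...,1]
m=(im.max(2)<120)&(S>90); m[240:]=0
for q in rect(m)[:4]:
    P=onz(c,cv2.boxPoints(q),.038); J=w2j(P); print(np.round(q[0]),P.mean(0).round(4),np.linalg.norm(P[1]-P[0]).round(3),np.linalg.norm(P[2]-P[1]).round(3),np.degrees(np.arctan2(*(P[1]-P[0])[1::-1])).round(1),np.degrees(np.arctan2(*(P[2]-P[1])[1::-1])).round(1))
s=r.get_state();print(s["tcp_pos"],s["eef_rot"])
E
```

```text
time_s: 5.62
tcp_pos: [0.4836, 0.1268, 0.1993]
eef_rot: [180.0, 0.0, 25.8]
contact_force: [-0.1, -0.4, -0.3]
gripper_width: 0.045
gripper_force: 0.0
[473. 197.] [ 0.5583 -0.0544  0.038 ] 0.046 0.101 3.3 -90.6
[189.  66.] [0.5458 0.2471 0.038 ] 0.124 0.044 -6.0 -88.7
[416. 214.] [ 0.5186 -0.0121  0.038 ] 0.104 0.052 -64.2 -146.2
[290. 158.] [0.5135 0.1271 0.038 ] 0.022 0.057 -64.2 -153.1
[0.4837079  0.12682873 0.19934477] [1.79993149e+02 3.88704278e-02 2.58770461e+01]
```

View pics/w2.png

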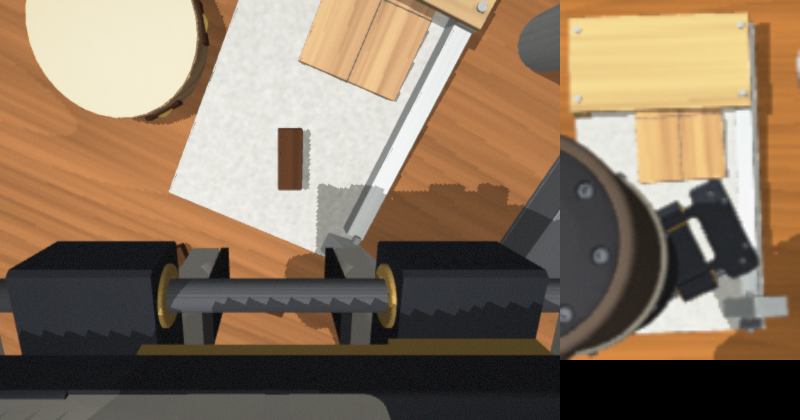

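The inset still appears to show the stop upright at inset (770,305). I'll check with the scene camera and projections before going on.

```bash
python3 - <<'E'
from h import *
c=cap("scene"); im=c["img"].copy()
for th,col in((0,(0,255,0)),(107,(0,0,255))):
    t=np.radians(th)
    for P in(tip(t,.01),tip(t,-.01),tip(t,.01,-28),tip(t,-.01,-28)):
        u=proj(c,P)[0]; cv2.circle(im,tuple(np.round(u).astype(int).tolist()),2,col,-1)
cv2.imwrite("pics/s2.png",cv2.resize(im[90:330,200:420],None,fx=2.5,fy=2.5,interpolation=cv2.INTER_CUBIC))
E
```

```text
(no output)
```

View pics/s2.png

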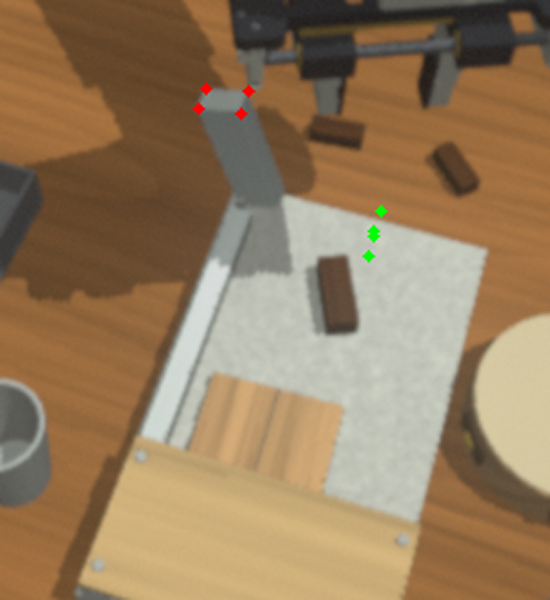

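```bash
python3 - <<'E'
from h import *
a=cv2.imread("pics/scene0.png"); c=cap("scene"); b=c["img"]
print(np.abs(a.astype(int)-b)[120:180,275:320].mean(), proj(c,r.get_state()["tcp_pos"]))
for nm,i in(("before",a),("now",b)):
    g=cv2.cvtColor(i,cv2.COLOR_BGR2HSV)[...,1]<60; m=np.zeros_like(g); m[115:175,270:320]=g[115:175,270:320]
    q=rect(m)[0]; print(nm,q)
    ys,xs=np.nonzero(m); print(ys.min(),xs[ys<132].min(),xs[ys<132].max())
for d in(95,100,105,107,110): print(d,proj(c,[tip(np.radians(d),.01),tip(np.radians(d),-.01),tip(np.radians(d),.01,-28)]).round(1).tolist())
E
```

```text
19.580123456790123 [[348.6065108  141.96482943]]
before ((298.7588806152344, 150.10128784179688), (56.65493392944336, 29.305089950561523), 74.98163604736328)
125 280 300
now ((298.6293029785156, 150.15194702148438), (56.79169464111328, 29.287738800048828), 74.62374877929688)
115 279 306
95 [[289.8, 134.5], [293.3, 126.2], [308.0, 138.3]]
100 [[285.0, 133.9], [288.6, 125.6], [303.0, 136.5]]
105 [[280.3, 133.5], [283.9, 125.3], [297.9, 135.0]]
107 [[278.5, 133.5], [282.1, 125.2], [295.8, 134.5]]
110 [[275.9, 133.5], [279.5, 125.3], [292.8, 133.8]]
```

The stop is back at, or still at, its starting angle. I'll redo the flip in stages and check each one.

```bash
python3 -m crank '[{"xyz":[-3.25,4.87,0],"delta_rot":[0,0,12],"claw":1},{"xyz":[-3.25,4.87,0],"delta_rot":[0,0,23.9],"claw":1},{"xyz":[-3.25,4.87,0],"delta_rot":[0,0,23.9],"claw":1},{"xyz":[-3.25,4.87,0.4],"delta_rot":[0,0,23.9],"claw":1},{"xyz":[-3.25,4.87,2.8],"delta_rot":[0,0,23.9],"claw":1},{"xyz":[-3.25,4.87,2.8],"delta_rot":[0,0,23.9],"claw":1},{"xyz":[-3.25,4.87,2.8],"delta_rot":[0,0,23.9],"claw":1}]'
cat > st.py <<'E'
from h import *
s=r.get_state(); print(s["time_s"],"jig",w2j(s["tcp_pos"]).round(4),"rot",s["eef_rot"].round(1),"F",s["contact_force"].round(1),"w",round(s["gripper_width"],4))
E
cat > fl.py <<'E'
from st import *
c=cap("scene"); i=c["img"]; g=(cv2.cvtColor(i,cv2.COLOR_BGR2HSV)[...,1]<60)
for d in(0,20,40,60,80,90,100,107):
    t=np.radians(d); P=proj(c,[j2w([-.129,-.009+(k*np.cos(t)+11*np.sin(t))/1e3,.048+(k*np.sin(t)-11*np.cos(t))/1e3])[0] for k in(50,70,90,100)]).round().astype(int)
    print(d,[i[v,u].tolist() for u,v in P])
cv2.imwrite("pics/now.png",cv2.resize(i[90:330,200:420],None,fx=2.5,fy=2.5))
E
python3 fl.py
```

```text
time_s: 6.7
tcp_pos: [0.4609, -0.0465, 0.116]
eef_rot: [179.9, 0.1, 2.2]
contact_force: [1.1, -0.3, 1.3]
gripper_width: 0.0003
gripper_force: 0.0
6.7 jig [[-0.139  -0.0892  0.116 ]] rot [1.799e+02 1.000e-01 2.200e+00] F [ 1.1 -0.3  1.3] w 0.0003
0 [[179, 191, 187], [179, 190, 187], [182, 192, 189], [177, 189, 186]]
20 [[183, 195, 191], [186, 198, 195], [168, 182, 183], [158, 173, 178]]
40 [[140, 158, 172], [67, 111, 158], [66, 110, 159], [64, 107, 154]]
60 [[82, 117, 157], [66, 110, 158], [67, 112, 159], [62, 102, 147]]
80 [[147, 152, 147], [113, 133, 152], [61, 103, 148], [61, 106, 154]]
90 [[102, 107, 103], [145, 150, 143], [143, 148, 142], [101, 124, 146]]
100 [[94, 98, 94], [93, 97, 94], [92, 96, 93], [93, 97, 94]]
107 [[96, 100, 97], [95, 98, 96], [93, 96, 93], [94, 97, 95]]
```

```bash
python3 -m crank '[{"xyz":[0,-0.6,0],"delta_rot":[0,0,0],"claw":1},{"xyz":[0,-1.1,0],"delta_rot":[0,0,0],"claw":1},{"xyz":[0,-1.6,0],"delta_rot":[0,0,0],"claw":1},{"xyz":[0,-2.0,0],"delta_rot":[0,0,0],"claw":1},{"xyz":[0,-2.3,0],"delta_rot":[0,0,0],"claw":1}]' >/dev/null; python3 fl.py
```

```text
7.375 jig [[-0.1373 -0.0203  0.122 ]] rot [179.9  -0.3   2.3] F [-18.3  -1.1  50.6] w 0.0005
0 [[182, 194, 190], [183, 194, 190], [184, 196, 193], [178, 190, 186]]
20 [[186, 198, 194], [185, 198, 194], [171, 185, 185], [161, 176, 182]]
40 [[141, 159, 175], [69, 114, 162], [68, 112, 160], [66, 108, 154]]
60 [[78, 113, 155], [67, 111, 159], [66, 113, 161], [65, 105, 149]]
80 [[96, 98, 96], [96, 99, 97], [94, 97, 94], [93, 96, 94]]
90 [[99, 102, 99], [96, 99, 96], [93, 98, 95], [94, 97, 94]]
100 [[95, 99, 95], [96, 98, 96], [57, 76, 100], [47, 71, 98]]
107 [[73, 84, 94], [46, 73, 102], [43, 70, 98], [43, 72, 101]]
```

View pics/now.png

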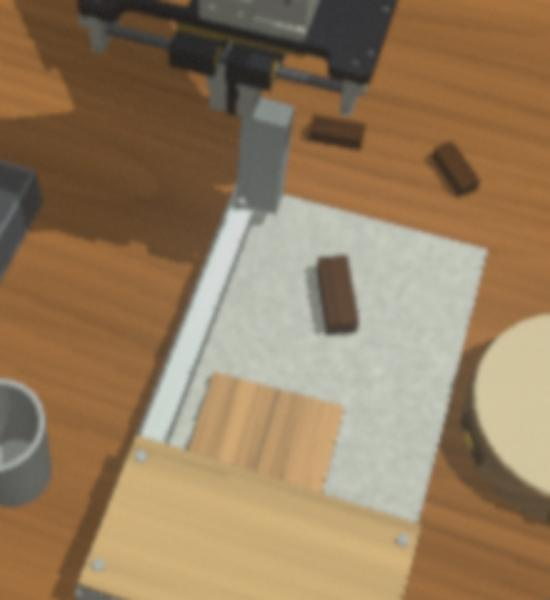

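Comparing the finger pixels with the calibration, and the contact height, the real fingertips sit about 31 mm behind the reported TCP. They rode on top of the stop. I'll back off, go down outside the stop lower by that much, and push again.

```bash
python3 -m crank '[{"xyz":[0,0,-0.8],"delta_rot":[0,0,0],"claw":1},{"xyz":[0,0.7,-0.8],"delta_rot":[0,0,0],"claw":1},{"xyz":[0,1.4,-0.6],"delta_rot":[0,0,0],"claw":1},{"xyz":[0,1.5,0.3],"delta_rot":[0,0,0],"claw":1},{"xyz":[0,1.5,0.87],"delta_rot":[0,0,0],"claw":1},{"xyz":[0,1.5,0.87],"delta_rot":[0,0,0],"claw":1},{"xyz":[0,1.0,0.87],"delta_rot":[0,0,0],"claw":1},{"xyz":[0,0.6,0.87],"delta_rot":[0,0,0],"claw":1},{"xyz":[0,0.2,0.87],"delta_rot":[0,0,0],"claw":1},{"xyz":[0,-0.2,0.87],"delta_rot":[0,0,0],"claw":1},{"xyz":[0,-0.6,0.87],"delta_rot":[0,0,0],"claw":1},{"xyz":[0,-0.9,0.87],"delta_rot":[0,0,0],"claw":1}]' >/dev/null; python3 fl.py
```

```text
8.925 jig [[-0.1397  0.0073  0.0895]] rot [180.    0.    2.2] F [ 0.3 -1.3  1.2] w 0.0
0 [[182, 193, 189], [182, 195, 191], [185, 197, 194], [179, 191, 187]]
20 [[187, 199, 194], [187, 200, 195], [173, 187, 188], [162, 176, 182]]
40 [[145, 160, 166], [68, 112, 161], [67, 112, 161], [63, 107, 154]]
60 [[97, 101, 98], [97, 100, 97], [94, 98, 94], [96, 99, 95]]
80 [[97, 101, 97], [103, 106, 102], [85, 93, 94], [86, 93, 93]]
90 [[100, 104, 101], [49, 74, 103], [85, 92, 93], [82, 91, 90]]
100 [[59, 60, 61], [47, 74, 103], [45, 72, 102], [44, 72, 100]]
107 [[55, 67, 82], [47, 74, 104], [43, 70, 98], [45, 72, 102]]
```

```bash
python3 -m crank '[{"xyz":[0,-0.4,0.2],"delta_rot":[0,0,0],"claw":1},{"xyz":[0,-0.75,0.45],"delta_rot":[0,0,0],"claw":1},{"xyz":[0,-0.95,0.9],"delta_rot":[0,0,0],"claw":1},{"xyz":[0,-1.13,1.3],"delta_rot":[0,0,0],"claw":1},{"xyz":[0,-1.2,1.7],"delta_rot":[0,0,0],"claw":1},{"xyz":[0,-1.2,2.0],"delta_rot":[0,0,0],"claw":1},{"xyz":[0,-1.2,2.15],"delta_rot":[0,0,0],"claw":1},{"xyz":[0,-1.2,2.22],"delta_rot":[0,0,0],"claw":1}]' >/dev/null; python3 fl.py
```

```text
9.975 jig [[-0.1398  0.0423  0.0237]] rot [180.    0.    2.2] F [-11.    1.   31.9] w 0.0005
0 [[101, 105, 100], [99, 103, 99], [99, 103, 99], [98, 102, 99]]
20 [[90, 93, 90], [130, 135, 129], [140, 145, 138], [142, 147, 139]]
40 [[88, 96, 95], [79, 87, 85], [42, 44, 44], [53, 81, 97]]
60 [[109, 114, 109], [56, 69, 75], [48, 50, 49], [46, 57, 63]]
80 [[37, 39, 39], [49, 48, 48], [37, 51, 59], [39, 39, 41]]
90 [[43, 44, 44], [54, 72, 91], [37, 44, 53], [40, 42, 44]]
100 [[60, 60, 59], [54, 75, 100], [36, 40, 43], [42, 46, 51]]
107 [[56, 66, 79], [55, 70, 90], [34, 39, 47], [45, 47, 48]]
```

The stop is down. Next is the bar: up, across with a 26° yaw, down, grip.

```bash
python3 -m crank '[{"xyz":[0,0,-1.2],"delta_rot":[0,0,0],"claw":0.4},{"xyz":[1,-0.7,-1.6],"delta_rot":[0,0,-8],"claw":0.4},{"xyz":[1.97,-1.33,-1.6],"delta_rot":[0,0,-16],"claw":0.4},{"xyz":[1.97,-1.33,-1.6],"delta_rot":[0,0,-23.8],"claw":0.4},{"xyz":[1.97,-1.33,-1.6],"delta_rot":[0,0,-23.8],"claw":0.4},{"xyz":[1.97,-1.33,-0.4],"delta_rot":[0,0,-23.8],"claw":0.4},{"xyz":[1.97,-1.33,0.6],"delta_rot":[0,0,-23.8],"claw":0.4},{"xyz":[1.97,-1.33,1.08],"delta_rot":[0,0,-23.8],"claw":0.4},{"xyz":[1.97,-1.33,1.08],"delta_rot":[0,0,-23.8],"claw":0.4}]' 15; python3 st.py; python3 -m crank '[{"xyz":[0,0,0],"delta_rot":[0,0,0],"claw":0.8},{"xyz":[0,0,0],"delta_rot":[0,0,0],"claw":0.8},{"xyz":[0,0,0],"delta_rot":[0,0,0],"claw":0.8}]' 15
```

```text
time_s: 11.15
tcp_pos: [0.5129, 0.1269, -0.0098]
eef_rot: [180.0, 0.1, 25.9]
contact_force: [-0.7, -0.1, 1.5]
gripper_width: 0.0529
gripper_force: 0.0
11.15 jig [[-0.081   0.0823 -0.0098]] rot [1.80e+02 1.00e-01 2.59e+01] F [-0.7 -0.1  1.5] w 0.0529
time_s: 11.52
tcp_pos: [0.5136, 0.1275, -0.0088]
eef_rot: [-180.0, -0.1, 25.9]
contact_force: [-0.5, 0.7, -0.1]
gripper_width: 0.0282
gripper_force: 0.0
```

```bash
python3 -m crank '[{"xyz":[0,0,0],"delta_rot":[0,0,0],"claw":0.9},{"xyz":[0,0,0],"delta_rot":[0,0,0],"claw":0.9},{"xyz":[0,0,-1.5],"delta_rot":[0,0,0],"claw":0.9},{"xyz":[0,0,-3.3],"delta_rot":[0,0,0],"claw":0.9},{"xyz":[-0.5,2,-3.3],"delta_rot":[0,0,0],"claw":0.9},{"xyz":[-1.0,3.8,-3.3],"delta_rot":[0,0,0],"claw":0.9},{"xyz":[-1.5,5.6,-3.3],"delta_rot":[0,0,0],"claw":0.9}]' 15; python3 -m crank '[{"xyz":[-0.5,1.8,0],"delta_rot":[0,0,0],"claw":0.9},{"xyz":[-1,3.6,0],"delta_rot":[0,0,0],"claw":0.9},{"xyz":[-1.38,4.75,0],"delta_rot":[0,0,0],"claw":0.9},{"xyz":[-1.38,4.75,0],"delta_rot":[0,0,0],"claw":0.9},{"xyz":[-1.38,4.75,1.7],"delta_rot":[0,0,0],"claw":0.9},{"xyz":[-1.38,4.75,2.8],"delta_rot":[0,0,0],"claw":0.9},{"xyz":[-1.38,4.75,3.4],"delta_rot":[0,0,0],"claw":0.9},{"xyz":[-1.38,4.75,3.4],"delta_rot":[0,0,0],"claw":0.9}]' 15; python3 st.py
```

```text
time_s: 12.4
tcp_pos: [0.5464, -0.0449, 0.0898]
eef_rot: [180.0, -0.0, 26.0]
contact_force: [0.8, 0.9, -0.3]
gripper_width: 0.0237
gripper_force: 15.0
time_s: 13.4
tcp_pos: [0.57, -0.189, -0.014]
eef_rot: [-179.9, 0.2, 26.0]
contact_force: [1.1, 0.1, 0.1]
gripper_width: 0.024
gripper_force: 15.0
13.4 jig [[-0.0349 -0.2354 -0.014 ]] rot [-179.9    0.2   26. ] F [1.1 0.1 0.1] w 0.024
```

```bash
python3 -m crank '[{"xyz":[0,0,0],"delta_rot":[0,0,0],"claw":0.5},{"xyz":[0,0,0],"delta_rot":[0,0,0],"claw":0.5},{"xyz":[0,0,-1.7],"delta_rot":[0,0,0],"claw":0.5},{"xyz":[0,0,-3.5],"delta_rot":[0,0,0],"claw":0.6},{"xyz":[6.51,-8.07,-3.5],"delta_rot":[0,0,6],"claw":1},{"xyz":[6.51,-8.07,-3.5],"delta_rot":[0,0,12],"claw":1},{"xyz":[6.51,-8.07,-3.5],"delta_rot":[0,0,18],"claw":1},{"xyz":[6.51,-8.07,-3.5],"delta_rot":[0,0,24],"claw":1},{"xyz":[6.51,-8.07,-3.5],"delta_rot":[0,0,24],"claw":1},{"xyz":[6.51,-8.07,-3.5],"delta_rot":[0,0,24],"claw":1},{"xyz":[6.51,-8.07,-3.5],"delta_rot":[0,0,24],"claw":1}]'; python3 - <<'E'
from st import *
t=cap("scene"); i=t["img"]; v=cv2.resize(i[90:350,110:420],(715,600)); cv2.imwrite("pics/s3.png",v)
print(proj(t,j2w([[-.13,.096,.054],[.005,.014,.026],[.005,.1156,.026]])))
E
```

```text
time_s: 14.78
tcp_pos: [0.6409, 0.1138, 0.0931]
eef_rot: [-180.0, -0.0, 2.0]
contact_force: [-0.4, -0.2, 0.0]
gripper_width: 0.0005
gripper_force: 0.0
14.775 jig [[0.0465 0.0647 0.0931]] rot [-180.   -0.    2.] F [-0.4 -0.2  0. ] w 0.0005
[[348.89074777 182.38965554]
 [285.89187191 236.50775024]
 [338.59068403 252.60776415]]
```

View pics/s3.png

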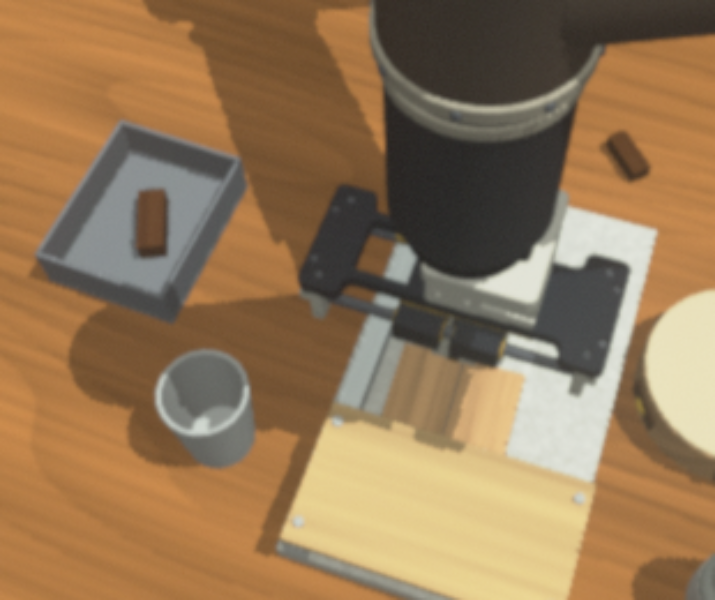

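The offcut lies in the tray at (151,222), with the tray, cup and tambourine undisturbed. Now I press on the panel.

```bash
python3 -m crank '[{"xyz":[0,0,1.6],"delta_rot":[0,0,0],"claw":1},{"xyz":[0,0,2.8],"delta_rot":[0,0,0],"claw":1},{"xyz":[0,0,3.2],"delta_rot":[0,0,0],"claw":1},{"xyz":[0,0,3.27],"delta_rot":[0,0,0],"claw":1},{"xyz":[0,0,3.3],"delta_rot":[0,0,0],"claw":1},{"xyz":[0,0,3.32],"delta_rot":[0,0,0],"claw":1},{"xyz":[0,0,3.32],"delta_rot":[0,0,0],"claw":1}]';python3 st.py
```

```text
time_s: 15.7
tcp_pos: [0.6419, 0.1123, -0.0039]
eef_rot: [180.0, -0.1, 1.9]
contact_force: [-5.4, -2.4, 11.5]
gripper_width: -0.0001
gripper_force: 5.9
15.7 jig [[ 0.0474  0.0632 -0.0039]] rot [ 1.8e+02 -1.0e-01  1.9e+00] F [-5.4 -2.4 11.5] w -0.0001
```

```bash
python3 -m crank '[{"xyz":[-0.2,0,0.05],"delta_rot":[0,0,0],"claw":1},{"xyz":[-0.5,0.05,0.05],"delta_rot":[0,0,0],"claw":1},{"xyz":[-0.8,0.1,0.05],"delta_rot":[0,0,0],"claw":1},{"xyz":[-1.1,0.15,0.05],"delta_rot":[0,0,0],"claw":1},{"xyz":[-1.4,0.2,0.05],"delta_rot":[0,0,0],"claw":1},{"xyz":[-1.7,0.2,0.05],"delta_rot":[0,0,0],"claw":1},{"xyz":[-2.0,0.2,0.05],"delta_rot":[0,0,0],"claw":1}]' >/dev/null
cat > pn.py <<'E'
from st import *
c=cap("wrist"); i=c["img"]; hsv=cv2.cvtColor(i,cv2.COLOR_BGR2HSV); 
cv2.imwrite("pics/wn.png",i)
c2=cap("scene"); cv2.imwrite("pics/sn.png",c2["img"]); print(proj(c2,j2w([[-.13,0,.026],[.02,0,.026],[.02,.1,.026],[-.13,.1,.026]])).round(1).tolist())
E
python3 pn.py
python3 - <<'E'
import cv2,numpy as np
a=cv2.imread('pics/wn.png');b=cv2.imread('pics/sn.png')
v=np.zeros((560,800,3),np.uint8); v[:300,:400]=cv2.resize(a,(400,300)); v[:,400:]=cv2.resize(b[120:330,260:410],(400,560)); cv2.imwrite('pics/v9.png',v)
E
```

```text
16.575 jig [[-0.0079  0.0593 -0.0039]] rot [-179.8   -0.6    2. ] F [ 5.6 -0.4 11.9] w 0.0004
[[300.9, 177.1], [276.1, 241.2], [328.1, 257.3], [349.2, 190.6]]
```

View pics/v9.png

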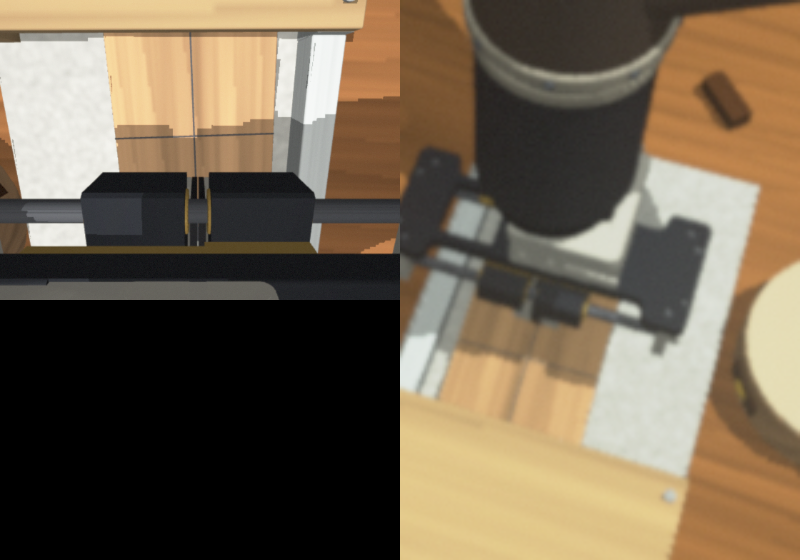

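The panel follows. Its centre cross is at wrist-inset (193,135), with its left edge at column 113 and right edge at column 274, and the fence beyond.

```bash
cat > ed.py <<'E'
from st import *
import sys
# panel cross line + side edges in the wrist view, jig coords on z=.026
def edges(c,rows):
    hsv=cv2.cvtColor(c["img"],cv2.COLOR_BGR2HSV); S=(hsv[...,1]>75)
    S=cv2.morphologyEx(S.astype(np.uint8),cv2.MORPH_CLOSE,np.ones((5,7)))
    out=[]
    for v in rows:
        u0=int(proj(c,j2w([[w2j(onz(c,(270,v),.026))[0,0],.05,.026]]))[0,0]); row=S[v]
        l=u0
        while l>0 and row[l]: l-=1
        k=u0
        while k<559 and row[k]: k+=1
        J=w2j(onz(c,[(l+.5,v),(k-.5,v)],.026)); out.append(np.r_[J[0,:2],J[1,:2]]*1e3)
    return np.array(out).round(1)
if __name__=="__main__":
    c=cap("wrist"); cv2.imwrite("pics/wn.png",c["img"]); rows=range(30,240,15); print(edges(c,rows))
    g=cv2.cvtColor(c["img"],cv2.COLOR_BGR2GRAY).astype(float)
    for y in(.03,.07):  # brightness dips along jig x
        X=np.arange(-.13,.1,.0005); P=proj(c,j2w(np.c_[X,np.full_like(X,y),np.full_like(X,.026)])).astype(np.float32)
        v=cv2.remap(g.astype(np.float32),P[:,0].copy(),P[:,1].copy(),cv2.INTER_LINEAR).ravel(); d=v-cv2.blur(v[:,None],(1,31)).ravel()
        ok=(P[:,1]>10)&(P[:,1]<235); d[~ok]=0; k=np.argsort(d)[:3]; print(y,(X[k]*1e3).round(1),d[k].round())
E
python3 ed.py
```

```text
16.675 jig [[-0.009   0.0592 -0.004 ]] rot [-179.8   -0.5    2. ] F [ 0.7  1.2 16. ] w 0.0003
[[ 93.4 171.3  93.3 -53.4]
 [ 87.8 114.   87.7  14.8]
 [ 82.1 113.7  82.   14.3]
 [ 76.3 113.4  76.2  14.3]
 [ 70.3 113.1  70.3  14.3]
 [ 64.3 112.8  64.3  13.8]
 [ 58.1 112.9  58.2  13.8]
 [ 51.8 112.6  51.9  13.3]
 [ 45.4 112.3  45.5  13.2]
 [ 38.9 112.   38.9  13.2]
 [ 32.2 111.6  32.2  12.7]
 [ 25.3 111.3  25.4  12.6]
 [ 18.3 111.4  18.4  12.1]
 [ 11.2 111.   11.3  12.1]]
0.03 [90.  89.5 90.5] [-94. -93. -71.]
0.07 [89.5 90.  89. ] [-93. -90. -73.]
```

```bash
python3 -m crank '[{"xyz":[-0.3,0.03,0],"delta_rot":[0,0,0.3],"claw":1},{"xyz":[-0.6,0.06,0],"delta_rot":[0,0,0.6],"claw":1},{"xyz":[-0.9,0.09,0],"delta_rot":[0,0,1],"claw":1},{"xyz":[-1.2,0.12,0],"delta_rot":[0,0,1.3],"claw":1},{"xyz":[-1.5,0.15,0],"delta_rot":[0,0,1.6],"claw":1},{"xyz":[-1.8,0.18,0],"delta_rot":[0,0,2],"claw":1},{"xyz":[-2.1,0.2,0],"delta_rot":[0,0,2],"claw":1},{"xyz":[-2.4,0.22,0],"delta_rot":[0,0,2],"claw":1},{"xyz":[-2.5,0.22,0],"delta_rot":[0,0,2],"claw":1}]' >/dev/null; python3 ed.py
```

```text
17.85 jig [[-0.0823  0.0537 -0.004 ]] rot [-179.7   -0.7    0. ] F [ 5.8 -0.3 14.3] w 0.0006
[[ 21.8 104.9  18.3   6.2]
 [ 16.2 104.8  12.7   5.9]
 [ 10.5 105.1   7.    6.1]
 [  4.6 105.    1.2   5.8]
 [ -1.3 104.9  -4.7   6. ]
 [ -7.3 104.8 -10.7   5.7]
 [-13.5 104.7 -16.9   5.9]
 [-19.8 105.  -23.1   6.1]
 [-26.3 104.9 -29.6   5.8]
 [-32.8 104.8 -36.1   6. ]
 [-39.5 104.7 -42.8   5.7]
 [-46.4 104.5 -49.6   5.9]
 [-53.4 104.9 -56.6   5.6]
 [-60.5 104.8 -63.7   5.8]]
0.03 [-45.5 -46.  -40. ] [-56. -48. -26.]
0.07 [-46.  -45.5 -37.5] [-36. -34. -29.]
```

```bash
python3 -m crank '[{"xyz":[-0.15,0.08,0],"delta_rot":[0,0,0],"claw":1},{"xyz":[-0.3,0.16,0],"delta_rot":[0,0,0],"claw":1},{"xyz":[-0.4,0.22,0],"delta_rot":[0,0,0],"claw":1},{"xyz":[-0.42,0.25,0],"delta_rot":[0,0,0],"claw":1},{"xyz":[-0.42,0.25,0],"delta_rot":[0,0,0],"claw":1}]' >/dev/null; python3 ed.py
```

```text
18.525 jig [[-0.0942  0.0477 -0.004 ]] rot [-179.6   -0.7    0. ] F [ 4.6  4.3 13.9] w 0.0007
[[ 10.  101.    6.5   1.7]
 [  4.4 100.9   0.9   1.9]
 [ -1.4 100.8  -4.8   1.7]
 [ -7.2 100.8 -10.6   1.9]
 [-13.1 100.7 -16.5   1.7]
 [-19.2 101.  -22.6   1.4]
 [-25.4 100.9 -28.7   1.6]
 [-31.7 100.8 -35.    1.4]
 [-38.1 100.7 -41.4   1.6]
 [-44.7 100.6 -48.    1.8]
 [-51.4 100.5 -54.6   1.5]
 [-58.3 100.4 -61.5   1.7]
 [-65.3 100.3 -68.4   1.5]
 [-72.4 100.2 -75.6   1.7]]
0.03 [-55.  -54.5 -54. ] [-68. -66. -30.]
0.07 [-55.  -54.5 -49.5] [-41. -29. -25.]
```

```bash
python3 -m crank '[{"xyz":[-0.05,0.08,0],"delta_rot":[0,0,0],"claw":1},{"xyz":[-0.1,0.14,0],"delta_rot":[0,0,0],"claw":1},{"xyz":[-0.1,0.14,0],"delta_rot":[0,0,0],"claw":1}]' >/dev/null; python3 ed.py; python3 -m crank '[{"xyz":[-0.1,0.14,-0.6],"delta_rot":[0,0,0],"claw":1},{"xyz":[-0.1,0.14,-1.6],"delta_rot":[0,0,0],"claw":1},{"xyz":[0.2,0.14,-2.5],"delta_rot":[0,0,0],"claw":1}]' >/dev/null; python3 ed.py
```

```text
18.95 jig [[-0.0972  0.0437 -0.004 ]] rot [-179.6   -0.7    0. ] F [ 5.6  5.5 14.4] w 0.0005
[[  7.1 100.6   3.6   1.7]
 [  1.4 100.6  -2.    1.5]
 [ -4.3 100.9  -7.7   1.7]
 [-10.1 100.9 -13.5   1.5]
 [-16.  100.8 -19.4   1.3]
 [-22.1 100.8 -25.5   1.6]
 [-28.3 100.7 -31.6   1.4]
 [-34.6 100.6 -37.9   1.6]
 [-41.  100.6 -44.3   1.4]
 [-47.6 100.5 -50.9   1.6]
 [-54.3 100.5 -57.6   1.4]
 [-61.2 100.4 -64.4   1.2]
 [-68.2 100.4 -71.4   1.5]
 [-75.3 100.3 -78.5   1.3]]
0.03 [-55.  -55.5 -54.5] [-80. -48. -45.]
0.07 [-55.  -54.5 -55.5] [-52. -37. -31.]
19.375 jig [[-0.0981  0.0356  0.0689]] rot [-1.799e+02 -1.000e-01 -1.000e-01] F [ 0.6  0.8 -0.4] w 0.0005
[[  19.8   55.6   17.8    1.8]
 [  13.3  101.1    9.7    1.8]
 [   5.   100.9    1.4    1.8]
 [  -3.4  100.7   -7.     1.8]
 [ -12.   100.4  -15.6    1.8]
 [ -20.8  100.8  -24.4    1.8]
 [ -29.8  100.6  -33.3    1.8]
 [ -38.9  100.4  -42.5    1.7]
 [ -48.3  100.2  -51.8    1.7]
 [ -57.8  100.6  -61.4    1.1]
 [ -67.6  100.4  -71.2    1.1]
 [ -77.6  100.1  -81.2    1. ]
 [ -87.8  100.6  -91.4    1. ]
 [ -98.2  100.3 -101.8    1. ]]
0.03 [-54.5 -55.  -46. ] [-43. -36. -30.]
0.07 [-55.  -54.5 -55.5] [-48. -38. -25.]
```

```bash
python3 -m crank '[{"xyz":[1.2,-1.8,0],"delta_rot":[0,0,-1],"claw":1},{"xyz":[2.48,-3.56,0],"delta_rot":[0,0,-2],"claw":1},{"xyz":[2.48,-3.56,0],"delta_rot":[0,0,-2],"claw":1},{"xyz":[2.48,-3.56,0],"delta_rot":[0,0,-2],"claw":1},{"xyz":[2.48,-3.56,1.4],"delta_rot":[0,0,-2],"claw":1},{"xyz":[2.48,-3.56,2.3],"delta_rot":[0,0,-2],"claw":1},{"xyz":[2.48,-3.56,2.55],"delta_rot":[0,0,-2],"claw":1},{"xyz":[2.48,-3.56,2.55],"delta_rot":[0,0,-2],"claw":1},{"xyz":[2.48,-3.3,2.55],"delta_rot":[0,0,-2],"claw":1},{"xyz":[2.48,-3.1,2.55],"delta_rot":[0,0,-2],"claw":1},{"xyz":[2.48,-2.95,2.55],"delta_rot":[0,0,-2],"claw":1}]' >/dev/null; python3 ed.py
```

```text
20.8 jig [[-0.0207  0.1216 -0.0093]] rot [-1.8e+02 -1.0e-01  1.9e+00] F [-0.4  0.8 -0.3] w 0.0006
[[ 80.4  49.9  80.4  50.3]
 [ 75.1  50.   75.1  50.4]
 [ 69.6  50.1  69.6  50.5]
 [ 64.1  50.1  64.1  50.5]
 [ 58.4  49.8  58.4  50.2]
 [ 52.6  49.9  52.6  50.3]
 [ 46.7  49.9  46.7  50.3]
 [ 40.6  50.   40.6  50.4]
 [ 34.4  50.1  34.4  50.5]
 [ 28.1  50.1  28.1  50.6]
 [ 21.7  50.2  21.7  50.6]
 [ 15.1 101.9  15.    2.1]
 [  8.4 101.7   8.3   2.1]
 [  1.5 101.9   1.4   2. ]]
0.03 [21.  20.5 37.5] [-53. -43. -34.]
0.07 [21.  20.5 20. ] [-57. -53. -31.]
```

```bash
python3 -m crank '[{"xyz":[0,0.1,0],"delta_rot":[0,0,0],"claw":1},{"xyz":[0,0.17,0],"delta_rot":[0,0,0],"claw":1}]'|grep contact; python3 -m crank '[{"xyz":[0,0.07,0],"delta_rot":[0,0,0],"claw":1},{"xyz":[0,0.14,0],"delta_rot":[0,0,0],"claw":1}]'|grep contact; python3 ed.py|tail -5
```

```text
contact_force: [-0.1, -0.3, 0.1]
contact_force: [-4.9, 15.1, 0.7]
 [ 15.4 100.5  15.3   0.4]
 [  8.6 100.3   8.6   0.4]
 [  1.8 100.2   1.8   0.4]]
0.03 [21.  20.5 21.5] [-57. -42. -34.]
0.07 [21.  20.5 20. ] [-58. -49. -30.]
```

```bash
python3 -m crank '[{"xyz":[0,-0.3,0],"delta_rot":[0,0,0],"claw":1},{"xyz":[0,-0.3,-1.2],"delta_rot":[0,0,0],"claw":1},{"xyz":[1,0.6,-2],"delta_rot":[0,0,0],"claw":1},{"xyz":[2.2,2.1,-2],"delta_rot":[0,0,0],"claw":1},{"xyz":[2.2,2.1,-2],"delta_rot":[0,0,0],"claw":1},{"xyz":[2.2,2.1,-2],"delta_rot":[0,0,0],"claw":1},{"xyz":[2.2,2.1,-0.8],"delta_rot":[0,0,0],"claw":1},{"xyz":[2.2,2.1,-0.1],"delta_rot":[0,0,0],"claw":1},{"xyz":[2.2,2.1,0],"delta_rot":[0,0,0],"claw":1},{"xyz":[1.95,2.1,0],"delta_rot":[0,0,0],"claw":1},{"xyz":[1.8,2.1,0],"delta_rot":[0,0,0],"claw":1}]'|grep contact; python3 st.py;  python3 -m crank '[{"xyz":[-0.07,0,0],"delta_rot":[0,0,0],"claw":1},{"xyz":[-0.12,0,0],"delta_rot":[0,0,0],"claw":1}]'|grep -E 'contact|tcp'
```

```text
contact_force: [0.0, 0.6, -0.0]
22.775 jig [[ 0.0327  0.0502 -0.009 ]] rot [-1.8e+02 -1.0e-01  2.0e+00] F [ 0.   0.6 -0. ] w 0.0007
tcp_pos: [0.6258, 0.0989, -0.0089]
contact_force: [5.5, -0.1, -1.1]
```

```bash
python3 -m crank '[{"xyz":[-0.04,0,0],"delta_rot":[0,0,0],"claw":1},{"xyz":[-0.06,0,0],"delta_rot":[0,0,0],"claw":1}]'|grep -E 'contact|tcp'; python3 -m crank '[{"xyz":[0.4,0,0],"delta_rot":[0,0,0],"claw":1},{"xyz":[0.4,0,-1.5],"delta_rot":[0,0,0],"claw":1},{"xyz":[0,0,-3.5],"delta_rot":[0,0,0],"claw":1},{"xyz":[-2.5,0,-5],"delta_rot":[0,0,0],"claw":1},{"xyz":[-5,0,-6],"delta_rot":[0,0,0],"claw":1},{"xyz":[-6,0,-7.5],"delta_rot":[0,0,0],"claw":1},{"xyz":[-6,0,-8.5],"delta_rot":[0,0,0],"claw":1},{"xyz":[-6,0,-8.5],"delta_rot":[0,0,0],"claw":1}]' >/dev/null; python3 ed.py; python3 - <<'E'
import cv2,numpy as np; from h import *
a=cv2.imread('pics/wn.png'); b=cap("scene")["img"]
v=np.zeros((600,800,3),np.uint8); v[:300,:400]=cv2.resize(a,(400,300)); v[300:,:400]=cv2.resize(b,(400,300)); v[:,400:]=cv2.resize(a[:240,190:350],(400,600)); cv2.imwrite('pics/v10.png',v)
E
```

```text
tcp_pos: [0.6257, 0.099, -0.0087]
contact_force: [9.3, 0.0, -0.3]
24.275 jig [[-0.1519  0.0505  0.2496]] rot [-179.8   -0.4    2. ] F [ 0.  -0.1 -0.8] w 0.0005
[[ 3.100e+00  9.940e+01  3.100e+00  1.000e-01]
 [-1.140e+01  9.980e+01 -1.140e+01  7.000e-01]
 [-2.610e+01  9.920e+01 -2.610e+01  2.000e-01]
 [-4.120e+01  9.970e+01 -4.110e+01  7.000e-01]
 [-5.650e+01  9.910e+01 -5.650e+01  2.000e-01]
 [-7.220e+01  9.950e+01 -7.210e+01 -4.000e-01]
 [-8.820e+01  9.890e+01 -8.810e+01  2.000e-01]
 [-1.045e+02  9.940e+01 -1.044e+02 -4.000e-01]
 [-1.211e+02  9.870e+01 -1.210e+02  2.000e-01]
 [-1.381e+02  5.000e+01 -1.381e+02  5.110e+01]
 [-1.555e+02  4.990e+01 -1.555e+02  5.110e+01]
 [-1.737e+02  3.760e+02 -1.727e+02 -2.765e+02]
 [-1.919e+02  3.796e+02 -1.908e+02 -2.801e+02]
 [-2.105e+02  3.832e+02 -2.092e+02 -2.838e+02]]
0.03 [-130.  -129.5  -54.5] [-84. -49. -38.]
0.07 [-130.  -129.5  -55.5] [-72. -39. -31.]
```

View pics/v10.png

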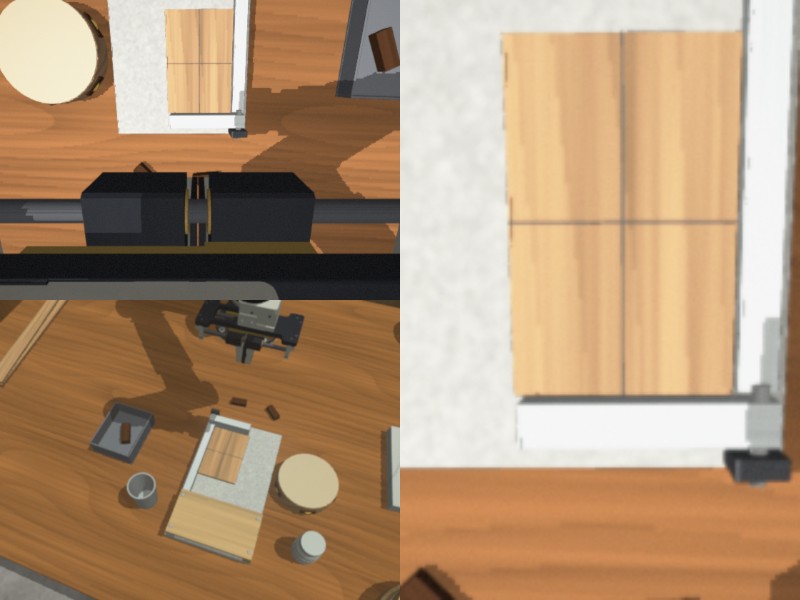

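The stop is down at (650,422). The panel sits against the stop and the fence, with its centre at jig (-55, 50). The offcut is in the tray, the bystanders haven't moved, and the arm is clear.

```bash
python3 -c "
from plant import job
print(job.close_job())"
```

```text
the job is handed in; nothing more can be done
None
```

The job is handed in at about 24 s: stop down, offcut in the tray, panel snug against stop and fence and released, bystanders unmoved; but in my first two flip attempts the hand pressed on the stop, once at about 50 N at the wrist, apparently through the fingertips, and if that counts as the gripper's body it breaks the 40 N limit.

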